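# Start the clamp screw on the shake table

## Robot

A 6-joint arm with a two-finger parallel gripper is mounted at the origin on the work surface. World frame = base frame: x ahead of the robot, y to its left, z up, the work surface at z = 0. Lengths are in mm, angles in rad, forces in N, time in s.
With the tool pointing down it reaches from about 300 to 775 mm from the base axis. Payload 14.6 kg.
Tool frame: the origin (TCP) lies at the very end of the fingers, on their centre line; the grasp point (between the pads) lies 19 mm behind it; z points along the fingers, y is the direction in which the jaws open and shut (so a half turn about z gives the same grasp; the last joint's range is limited). The gripper opens to 94 mm and grips with 3 to 60 N. Pads are 16 mm wide; open, the fingers measure 119 mm over their backs; the gripper's body (75 mm by 177 mm) begins 78 mm behind the grasp point.
Start: joints at [1.108, 0.3, 1.521, -0, 1.321, -0.067], TCP at [212.047, 507.469, 205.446] pointing down, gripper open.
Joint ranges: [-3.03, 3.03], [-0.79, 2.21], [0.23, 2.52], [-1.04, 4.18], [0, 3.07], [-2.55, 2.55]. Speed limits (rad/s): [2.22, 2.22, 2.57, 3.14, 3.14, 3.14].

## Interface

Orientations are given as [roll, pitch, yaw] about the fixed x, y, z axes, in that order (R = Rz(yaw) Ry(pitch) Rx(roll)).
In Python, from cell import manip gives the robot as it stands.
- The arm moves only by the shell command python3 -m inch 'ROWS' [FORCE]. ROWS is a JSON object of lists of equal length, an entry for each row: "grip": the opening, from -1 (shut) to 1 (fully open), so that 0 is half open; "travel": the shift along the world's x, y, z in cm, a list of three; "turn": the turn, a rotation vector about the world's x, y, z in degrees, a list of three. A call has 1 to 10 rows; each row is the pose to reach, as a shift and turn from the pose measured when the call began; what a row does not reach only later rows make up. A row lasts 1/8 s, in which the tool goes at most 62.5 mm and 10.7 degrees, less where a joint would pass 70% of its speed; a pose out of reach is approached as far as the arm can. A call with a gripper value outside its range is refused whole. The fingers move at their own pace and stop on an object; FORCE is the grip in N (left out, the last holds). Time passes only in rows, so rows that repeat a pose let the fingers close. It gives the time, the measured TCP pose, the force and the opening at its end, in the units of the state.
- manip.read_state(): the state, without advancing time (a new reading comes with each control period).
- manip.camera(name): name is "scene" or "side" or "wrist"; returns (picture, depth): 384x512x3 uint8, red, green, blue; 384x512 float32, mm along the optical axis (not along the pixel's ray), 0 where there is no reading.
- manip.calibration(name): a dict with "fx", "fy", "cx", "cy" (pixels), "k1" (the pictures are not rectified: a ray, as slopes to the right and down, at radius r is drawn at 1 + k1 r^2 times it, then the intrinsics apply), "world_from_camera" (4x4, takes a point from camera to world coordinates). Camera axes: x right, y up, looking along -z (the intrinsics and any distortion apply to the point x, -y, -z); pixel columns grow to the right and rows downward; lengths in mm; the calibration is good to about 2 mm. A picture is of the moment at which its call begins: read the wrist's pose just before it. calibration takes no time and is no camera call; for the wrist camera it gives the pose at the moment of the call.
- manip.sign_off(): hands the job in, once; it reports no verdict.
Trained networks look in the newest picture that a camera, given by its name, has taken for a name from the list of things; names that differ only in an ending like _2 or _b are one class to them, and where a whole thing is asked for, a point or a joint stands for the part that bears it (a point fixed in the world has none). Each returns a list of dicts, best first, with "p" (0 to 1); they miss things now and then, are a little off and sometimes report something else, mostly with a low value. They report only what shows in the picture. A call takes as long as a camera call.
- manip.look_for(camera, label): "bbox" ([left, top, right, bottom] in pixels, round what is visible of it).
The state is a dict: "clock": time; "joints": joint angles; "qd": joint speeds; "effort": joint torques, N m; "eef_pos": TCP position; "eef_rot": TCP orientation; "wrist_force": force on the tool from outside, world axes, zero at the start; "moment": the same for the moment, N m; "finger_gap": finger opening in mm.
Only numpy, scipy, OpenCV 4.12 (cv2) and the standard library are available. Lean on these libraries where they do the work, as an engineer would, in place of code of your own. Each camera call takes 0.05 s, during which the arm holds its last target.

## Task

The model's base board on the shake table is to be clamped: one hand screw is already home, the other still stands proud on top of its threaded boss. Turn the proud screw backward (counter-clockwise from above) until its thread is felt to drop in, then turn it forward (clockwise) one full turn, and finish with the gripper closed on its wing, holding it started. Leave the home screw, the weight, the wrench and the parts tray alone.

Things in the scene. Friction and masses are not known exactly. Their poses are not given: they have to be found in the camera images.
- clamp_screw_grip (a point): Centre of the proud screw's wing, on its vertical axis. Wing: upright dark steel bar 64 mm long (this x axis), 12 thick (y), 42 high (z: 21 above and below this point), over a 25 mm round shank that enters the boss. 0.6 kg, captive, turns easily, stays where left. Drops by its own weight if free to slide: fingers loosely beside the wing (about 5 mm play) turn it well; or follow it down.
- clamp_screw (a joint): Turning angle of the proud screw, rad, counted over whole turns; grows forward (clockwise from above), falls backward. Starts between 0.9 and 2.8; the thread drops in less than half a turn back from the start. Turned back more than about 1.1 rad beyond the drop it climbs up to the rim again.
- clamp_screw_lift (a joint): Height of the proud screw along its axis, m: 0 with its thread end lying on the boss's flat rim (start; wing's underside then 30 mm above the boss's top), about -0.007 when it has dropped in, then 0.007 lower for each forward turn.
- clamp_open: Clamp bridge that carries the proud screw: aluminium crossbar 158 mm long (its x axis), 32 mm wide, 42 mm high, with a round dark steel boss 58 mm in diameter in its middle, the boss's top 48 mm above the deck. Origin on the screw's axis at the deck's top face. Fixed.
- home_screw_grip (a point): Middle of the wing of the other, identical hand screw, which is already home: its wing stands 19 mm lower. Same axes and sizes. Stiff; must not be turned.
- home_screw (a joint): Turning angle of the home screw, rad, 0 at the start.
- deck: Shake-table deck, fixed: steel plate 270 mm (x) by 440 mm (y), top 30 mm above the table; origin at the table under its centre. Along its middle a plywood base board 120 by 400 mm, 8 mm thick; at its centre a wooden stick model 76 mm square, its top 121 mm above the table. The two clamps stand over the board, about 135 mm either side of the model along the deck's y axis.
- weight: Loose dark steel disc weight, 76 mm in diameter, 28 mm high, on the table; origin at the centre of its underside. To be left alone.
- wrench: Loose steel wrench 160 mm long lying on the table along its own x axis. To be left alone.
- parts_tray: Loose grey plastic tray 110 by 80 mm, 30 mm high, on the table; origin at the centre of its underside. To be left alone.

How it is judged (in metres and radians):
On the way, in this order (a step that is already met when the one before it is completed fails the run):
1. the proud screw is turned back until its thread has dropped in (value of joint clamp_screw below 0.15 rad and value of joint clamp_screw_lift below -0.005 m), for 0.15 s.
2. the screw is turned forward one turn, down its thread (value of joint clamp_screw between 5.1 and 7.35 rad and value of joint clamp_screw_lift between -0.0175 and -0.0105 m), for 0.2 s.
At the end, for the whole second after the job is handed in: The proud screw has dropped in and stands one forward turn (within about 60 degrees) past the drop, 10.5 to 17.5 mm below its starting height, not turning, and the fingers still grip it (more than 2 N). The drop came first, and nothing else was disturbed (all of step 2 and contact force between the fingers and clamp_screw above 2 N and velocity of joint clamp_screw between -0.1 and 0.1 rad/s); the arm keeps its last pose, push and grip.
It fails at once if the proud screw is turned forward before it has dropped in (value of joint clamp_screw above 3.4 rad and value of joint clamp_screw_lift above -0.004 m).
It fails at once if the home screw is turned (value of joint home_screw above 0.15 rad or value of joint home_screw below -0.15 rad).
It fails at once if the disc weight is disturbed (distance of weight from where it was at the start of the episode above 0.02 m).
It fails at once if the wrench is disturbed (distance of wrench from where it was at the start of the episode above 0.02 m).
It fails at once if the parts tray is disturbed (distance of parts_tray from where it was at the start of the episode above 0.02 m).
It also fails if it takes over 72 s, if anything falls off the work surface, if the arm or the gripper's body presses on something with over 40 N, if the wrist force passes 120 N, or if a joint passes its speed limit or range.

## Working session

There is one attempt and no reset: what is moved stays moved. The work goes in short steps, Python scripts to look and compute and a shell command to move; the robot and the scene stay as the last step left them, time stands still between calls to the robot, and variables do not carry over. Pictures are saved under pics/ and viewed, and the job is handed in when it is done.

```bash
ls; mkdir -p pics; cat > h.py <<'E'
import numpy as np, cv2
from cell import manip
def undist(c,u,v):
    x=(u-c['cx'])/c['fx'];y=(v-c['cy'])/c['fy']
    a,b=x,y
    for _ in range(10):
        s=1+c['k1']*(a*a+b*b);a=x/s;b=y/s
    return a,b
def pt(c,u,v,d):
    a,b=undist(c,u,v);T=np.array(c['world_from_camera'])
    return (T@np.array([a*d,-b*d,-d,1*np.ones_like(d)]))[:3]
def cloud(name):
    c=manip.calibration(name);p,d=manip.camera(name)
    v,u=np.mgrid[0:384,0:512].astype(float)
    a,b=undist(c,u,v);T=np.array(c['world_from_camera'])
    P=np.stack([a*d,-b*d,-d],-1)@T[:3,:3].T+T[:3,3]
    P[d==0]=np.nan
    return p,d,P,c
def save(p,n): cv2.imwrite('pics/'+n,cv2.cvtColor(p,cv2.COLOR_RGB2BGR))
E
python3 - <<'E'
from h import *
print(manip.read_state())
for n in ['scene','side','wrist']:
    p,d,P,c=cloud(n);save(p,n+'0.png');np.save(n+'0.npy',P)
    for l in ['clamp_screw_grip','home_screw_grip','clamp_open','weight']:
        print(n,l,[(r['bbox'],round(r['p'],2)) for r in manip.look_for(n,l)][:3])
E
```

```text
pics
{'clock': 0.0, 'joints': array([ 1.10841135e+00,  3.00437650e-01,  1.52158044e+00, -6.13993502e-06,
        1.32068624e+00, -6.66029172e-02]), 'qd': array([-0.00048704,  0.00027187,  0.00082038,  0.00010157, -0.00145348,
       -0.00026131]), 'effort': array([-3.58776102e-03, -5.31799579e+01, -3.52743924e+01,  7.07046990e-02,
        2.43104144e-02, -7.24425627e-05]), 'eef_pos': array([211.93144485, 507.24797131, 204.90494704]), 'eef_rot': array([-3.14048304e+00, -6.80522237e-05,  2.74581208e+00]), 'wrist_force': array([-0.17497651,  0.25465785, -0.47631195]), 'moment': array([ 0.03719681,  0.02351795, -0.01115562]), 'finger_gap': 93.96723166985646}
scene clamp_screw_grip [([300.1, 193.5, 310.2, 217.5], 0.6)]
scene home_screw_grip [([190.8, 215.9, 200.2, 241.3], 0.51)]
scene clamp_open [([276.6, 192.0, 326.6, 245.5], 0.76), ([297.2, 193.7, 307.1, 218.4], 0.54)]
scene weight [([107.9, 240.9, 138.9, 266.5], 0.71)]
side clamp_screw_grip [([261.6, 150.1, 280.9, 175.5], 0.84)]
side home_screw_grip [([247.4, 218.7, 277.1, 241.5], 0.77)]
side clamp_open [([244.4, 151.3, 296.0, 194.2], 0.57)]
side weight [([224.7, 305.8, 264.0, 347.0], 0.78)]
wrist clamp_screw_grip [([237.2, 281.7, 283.6, 303.9], 0.55)]
wrist home_screw_grip []
wrist clamp_open []
wrist weight []
```

View pics/scene0.png

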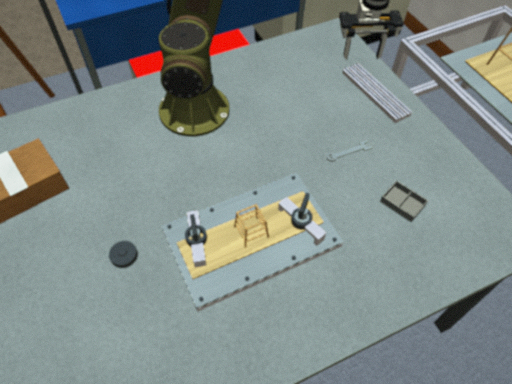

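View pics/side0.png

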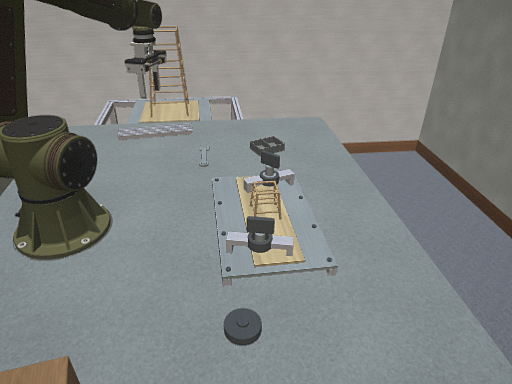

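View pics/wrist0.png

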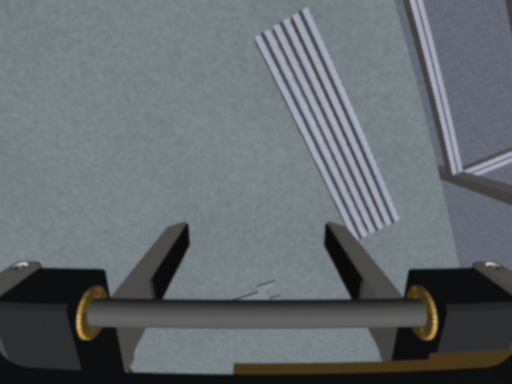

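```bash
python3 - <<'E'
from h import *
for n,b in [('scene',(296,190,314,218)),('scene',(187,212,204,242)),('side',(258,147,285,178)),('side',(245,215,280,244)),('wrist',(225,270,295,312))]:
    P=np.load(n+'0.npy')[b[1]:b[3],b[0]:b[2]].reshape(-1,3)
    print(n,b); z=P[:,2]; print(np.histogram(z[~np.isnan(z)],bins=np.arange(0,180,10))[0])
    print(np.nanmax(z))
    Q=P[z>z[~np.isnan(z)].max()-12]; print(len(Q),Q.mean(0),Q.min(0),Q.max(0))
E
```

```text
scene (296, 190, 314, 218)
[  8   0  41 165  31   0   6  52  17  10  17  12  18  12  74  26   0]
154.1208282373749
95 [590.5607942  100.24009778 148.53790053] [567.4015037   75.73021392 142.26579457] [612.41870581 128.17814789 154.12082824]
scene (187, 212, 204, 242)
[  0   0  42  45   5   9  39 202  30  12  11   8  43  61   0   0   0]
136.35673744053997
99 [ 518.83228473 -185.61649197  130.5131708 ] [ 483.92644907 -197.44220524  125.61901535] [ 547.47399517 -174.14832467  136.35673744]
side (258, 147, 285, 178)
[126  46  34   4   0   0   9 141  25  25  33  50  61  56  75   9   0]
151.05687436492104
88 [584.81673342  95.51597284 145.8308961 ] [560.53553437  73.85693014 139.28495582] [608.43362754 118.87539945 151.05687436]
side (245, 215, 280, 244)
[  0   0   7 195   5  15  34 265  49  80  94  95 120  53   0   0   0]
132.19651204955494
171 [ 512.20055124 -190.19701652  127.29360894] [ 481.97411966 -201.81803449  120.34622963] [ 543.21442444 -174.78231776  132.19651205]
wrist (225, 270, 295, 312)
[1047    2    0    0    0    0    0    0    0    0    0    0    0    0
    0    0    0]
320.70588293862187
837 [186.16744732 519.9794553  317.55349277] [181.4349097  510.46136314 313.98549442] [190.87108132 529.29949621 320.70588294]
```

The proud screw is the far clamp in the side view (wing at about 270,162) and at (303,207) in the scene view. Its top is at z≈150, as expected. The home screw is at (196,228) in the scene view. Next I'll fit the wing's direction.

```bash
cat >> h.py <<'E'
def wing(P,c0,zlo,zhi,r=45):
    Q=P.reshape(-1,3);Q=Q[~np.isnan(Q[:,0])]
    Q=Q[(np.hypot(Q[:,0]-c0[0],Q[:,1]-c0[1])<r)&(Q[:,2]>zlo)&(Q[:,2]<zhi)]
    if len(Q)<8: return None
    (cx,cy),(w,h),a=cv2.minAreaRect(Q[:,:2].astype(np.float32))
    if w<h:a+=90
    U,S,V=np.linalg.svd(Q[:,:2]-Q[:,:2].mean(0),full_matrices=False)
    return dict(n=len(Q),rect=np.round([cx,cy,max(w,h),min(w,h)],1),rang=round(a%180,1),pca=round(np.degrees(np.arctan2(V[0,1],V[0,0]))%180,1),mean=np.round(Q.mean(0),1),z98=round(np.percentile(Q[:,2],97),1))
E
python3 - <<'E'
from h import *
for n in ['scene','side']:
    print(n,wing(np.load(n+'0.npy'),(588,98),120,160))
E
```

```text
scene {'n': 130, 'rect': array([588.6, 101.8,  66.8,  12.3]), 'rang': 134.4, 'pca': np.float64(133.5), 'mean': array([593.8,  97.9, 144. ]), 'z98': np.float64(152.5)}
side {'n': 201, 'rect': array([585.8,  99. ,  64.2,  17.5]), 'rang': 137.1, 'pca': np.float64(136.1), 'mean': array([584.4,  94.7, 136.8]), 'z98': np.float64(150.4)}
```

```bash
python3 -m inch '{"grip":[1,1,1,1,1,1,1,1,1,1],"travel":[[4,-4.3,3],[8,-8.6,6],[12,-13,8],[16,-17,8],[20,-21.5,8],[24,-26,8],[28,-30,8],[32,-35,8],[37.4,-40.6,8],[37.4,-40.6,8]],"turn":[[0,0,-4],[0,0,-8],[0,0,-12],[0,0,-16],[0,0,-20],[0,0,-22],[0,0,-22],[0,0,-22],[0,0,-22],[0,0,-22]]}' 20
python3 - <<'E'
from h import *
s=manip.read_state();print(s['joints'],s['eef_pos'],s['eef_rot'])
p,d,P,c=cloud('wrist');save(p,'w1.png');np.save('w1.npy',P)
print(manip.look_for('wrist','clamp_screw_grip')[:2])
for n,P in [('w',P),('scene',cloud('scene')[2]),('side',cloud('side')[2])]:
  print(n,wing(P,(588,98),138,160),wing(P,(588,98),112,160))
E
```

```text
clock: 2.0
eef_pos: [587.5, 98.8, 284.7]
eef_rot: [-3.141, -0.0, 2.359]
wrist_force: [0.7, 1.4, 0.8]
finger_gap: 93.9
[ 1.05149979e-01  3.61189793e-01  1.25850500e+00 -1.76287509e-04
  1.52287844e+00 -6.82736775e-01] [587.48704247  98.75828241 284.67003382] [-3.14072078e+00 -4.82055160e-04  2.35869140e+00]
[{'bbox': [244.9, 153.3, 268.2, 209.6], 'p': 0.82}]
w {'n': 537, 'rect': array([585.4, 102.5,  63.2,  11.9]), 'rang': 134.9, 'pca': np.float64(134.2), 'mean': array([584.9, 103.4, 148.6]), 'z98': np.float64(150.5)} {'n': 562, 'rect': array([585.4, 102.6,  63.2,  11.9]), 'rang': 134.8, 'pca': np.float64(134.3), 'mean': array([583.9, 104.4, 147.6]), 'z98': np.float64(150.5)}
scene {'n': 103, 'rect': array([588.5, 101.7,  66.4,  12. ]), 'rang': 134.3, 'pca': np.float64(134.0), 'mean': array([591.4,  99.7, 147.7]), 'z98': np.float64(152.6)} {'n': 143, 'rect': array([588.6, 101.8,  66.4,  12.4]), 'rang': 134.4, 'pca': np.float64(133.2), 'mean': array([594.5,  97.3, 141.4]), 'z98': np.float64(152.2)}
side {'n': 93, 'rect': array([584.7,  98. ,  63.1,  15. ]), 'rang': 135.2, 'pca': np.float64(135.1), 'mean': array([584.7,  96. , 145.3]), 'z98': np.float64(150.4)} {'n': 243, 'rect': array([584.7,  98. ,  63.1,  15. ]), 'rang': 135.2, 'pca': np.float64(135.9), 'mean': array([584.7,  94.6, 133. ]), 'z98': np.float64(150.0)}
```

View pics/w1.png

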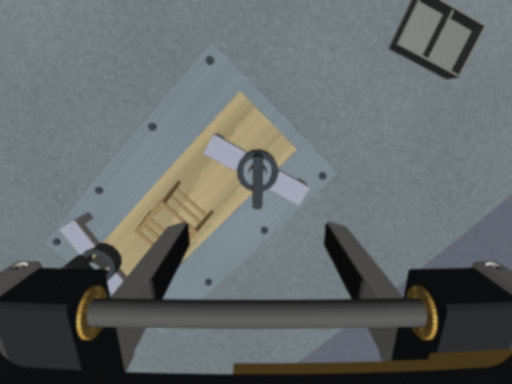

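The wing runs vertically in the wrist picture at (257,180), midway between the jaws. The axis is at about (586,101) and the wing lies at 135°. I'll descend and close loosely.

```bash
python3 -m inch '{"grip":[1,1,1,1,0,-0.4,-0.62,-0.62,-0.62,-0.62],"travel":[[-0.15,0.22,-5],[-0.15,0.22,-10],[-0.15,0.22,-15],[-0.15,0.22,-17.3],[-0.15,0.22,-17.3],[-0.15,0.22,-17.3],[-0.15,0.22,-17.3],[-0.15,0.22,-17.3],[-0.15,0.22,-17.3],[-0.15,0.22,-17.3]],"turn":[[0,0,0],[0,0,0],[0,0,0],[0,0,0],[0,0,0],[0,0,0],[0,0,0],[0,0,0],[0,0,0],[0,0,0]]}' 10
python3 - <<'E'
from h import *
for n in ['wrist','scene','side']:
  p,d,P,c=cloud(n);save(p,n+'2.png')
  print(n,wing(P,(586,101),112,158))
a=[cv2.imread(f'pics/{n}2.png') for n in ['wrist','scene','side']]
b=cv2.resize(a[1][150:270,230:390],(400,300));e=cv2.resize(a[2][110:215,200:340],(400,300))
cv2.imwrite('pics/c2.png',np.vstack([np.hstack([b,e]),np.hstack([cv2.resize(a[0],(400,300)),b*0])]))
E
```

```text
clock: 3.45
eef_pos: [584.0, 104.6, 112.6]
eef_rot: [3.141, -0.0, 2.362]
wrist_force: [0.4, -0.3, -0.2]
finger_gap: 37.7
wrist {'n': 3733, 'rect': array([578.5, 103.9,  53.2,  51.1]), 'rang': 100.1, 'pca': np.float64(48.3), 'mean': array([578.7, 109.8, 142.9]), 'z98': np.float64(155.9)}
scene {'n': 231, 'rect': array([590.3, 102.1,  51.3,  46.3]), 'rang': 91.4, 'pca': np.float64(127.6), 'mean': array([593.1,  97.8, 139.9]), 'z98': np.float64(154.9)}
side {'n': 279, 'rect': array([585.1,  97.8,  51.3,  47.7]), 'rang': 176.4, 'pca': np.float64(172.9), 'mean': array([585.3,  90.1, 136.4]), 'z98': np.float64(156.4)}
```

View pics/c2.png

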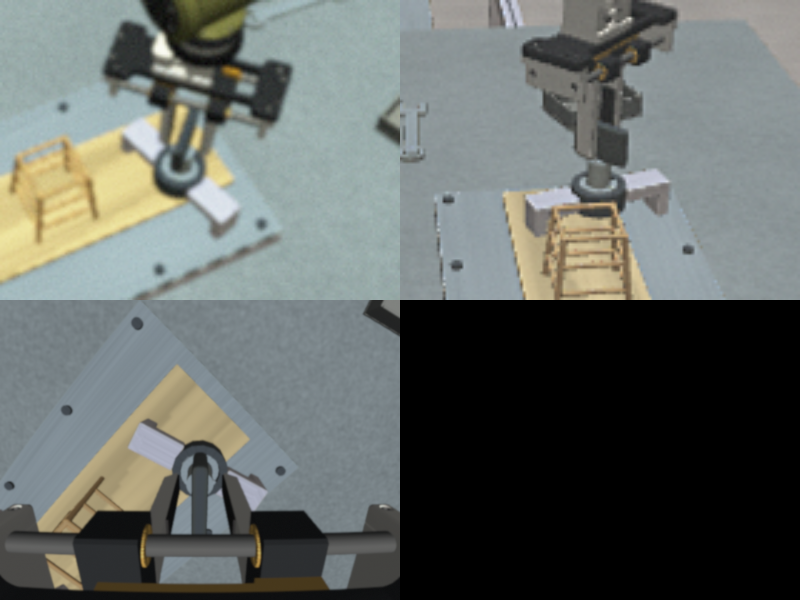

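```bash
python3 - <<'E'
from h import *
for i in range(2):
  s=manip.read_state();print(s['clock'],s['eef_pos'],s['finger_gap'],s['joints']); manip.camera('side')
E
```

```text
3.6 [583.98471411 104.55378821 112.46341656] 25.736515656558 [ 1.15326003e-01  4.82838324e-01  1.49268639e+00  2.40518530e-04
  1.16628368e+00 -6.76364962e-01]
3.65 [583.98757344 104.55930027 112.47996593] 21.03548521852698 [ 1.15315647e-01  4.82809564e-01  1.49268761e+00  2.85853777e-04
  1.16628161e+00 -6.76355660e-01]
```

```bash
python3 -m inch '{"grip":[-0.5,-0.5,-0.62,-0.62],"travel":[[0.2,-0.36,-0.25],[0.2,-0.36,-0.25],[0.2,-0.36,-0.25],[0.2,-0.36,-0.25]],"turn":[[0,0,0],[0,0,0],[0,0,0],[0,0,0]]}' 10
python3 - <<'E'
from h import *
p,d,P,c=cloud('wrist');save(p,'w3.png')
s=manip.read_state();print(s['clock'],s['eef_pos'],s['finger_gap'],s['wrist_force'])
E
```

```text
clock: 4.2
eef_pos: [586.0, 101.0, 110.0]
eef_rot: [3.142, -0.0, 2.362]
wrist_force: [-0.3, 0.4, -0.2]
finger_gap: 18.1
4.25 [586.00257589 100.99452246 110.00579651] 17.542929301811238 [-0.16302077  0.38644057 -0.14040932]
```

View pics/w3.png

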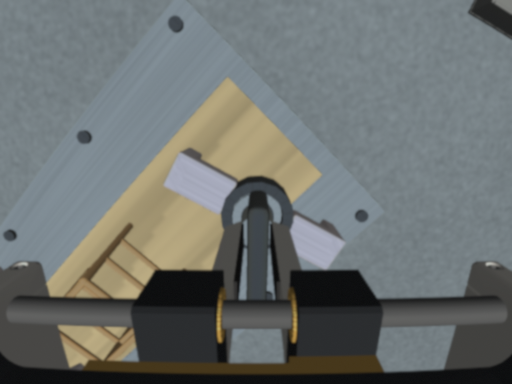

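The wing stands between the fingers with play on both sides (257,230). I'll turn it back in increments.

```bash
python3 -m inch '{"grip":[-0.62,-0.62,-0.62,-0.62,-0.62,-0.62,-0.62,-0.62],"travel":[[0,0,0],[0,0,0],[0,0,0],[0,0,0],[0,0,0],[0,0,0],[0,0,0],[0,0,0]],"turn":[[0,0,8],[0,0,16],[0,0,24],[0,0,32],[0,0,40],[0,0,45],[0,0,50],[0,0,50]]}' 10
cat > look.py <<'E'
from h import *
import sys
t=sys.argv[1]
s=manip.read_state();print(s['clock'],np.round(s['eef_pos'],1),np.degrees(s['eef_rot'][2]).round(1),'q6',np.degrees(s['joints'][5]).round(1),s['finger_gap'].round(1),s['wrist_force'].round(1),s['moment'].round(2))
im=[];
for n in ['wrist','side','scene']:
  p,d,P,c=cloud(n);save(p,f'{n}{t}.png');im.append(p);np.save(f'{n}_last.npy',P)
  print(n,[ (r['bbox'],round(r['p'],2)) for r in manip.look_for(n,'clamp_screw_grip')][:2])
b=cv2.resize(im[1][130:205,220:320],(400,300));e=cv2.resize(im[2][170:245,260:360],(400,300))
o=np.vstack([np.hstack([b,e]),np.hstack([cv2.resize(im[0],(400,300)),b*0])]);save(o,f'c{t}.png')
E
python3 look.py 4
```

```text
clock: 5.25
eef_pos: [586.1, 101.1, 110.1]
eef_rot: [3.141, 0.0, -3.049]
wrist_force: [0.7, 0.5, 0.6]
finger_gap: 17.8Traceback (most recent call last):
  File "look.py", line 4, in <module>
    s=manip.read_state();print(s['clock'],np.round(s['eef_pos'],1),np.degrees(s['eef_rot'][2]).round(1),'q6',np.degrees(s['joints'][5]).round(1),s['finger_gap'].round(1),s['wrist_force'].round(1),s['moment'].round(2))
                                                                                                                                                 ^^^^^^^^^^^^^^^^^^^^^
AttributeError: 'float' object has no attribute 'round'
```

```bash
sed -i "s/s\['finger_gap'\].round(1)/round(s['finger_gap'],1)/" look.py; python3 look.py 4
```

```text
5.25 [586.1 101.1 110.1] -174.7 q6 -89.1 17.8 [0.7 0.5 0.6] [ 0.18 -0.16 -0.  ]
wrist [([238.3, 190.8, 284.4, 300.9], 0.72), ([492.9, 0.0, 512.0, 35.7], 0.42)]
side [([258.9, 152.7, 281.5, 179.0], 0.67)]
scene [([298.7, 203.7, 309.5, 217.8], 0.45), ([329.7, 140.6, 374.6, 161.4], 0.2)]
```

View pics/c4.png

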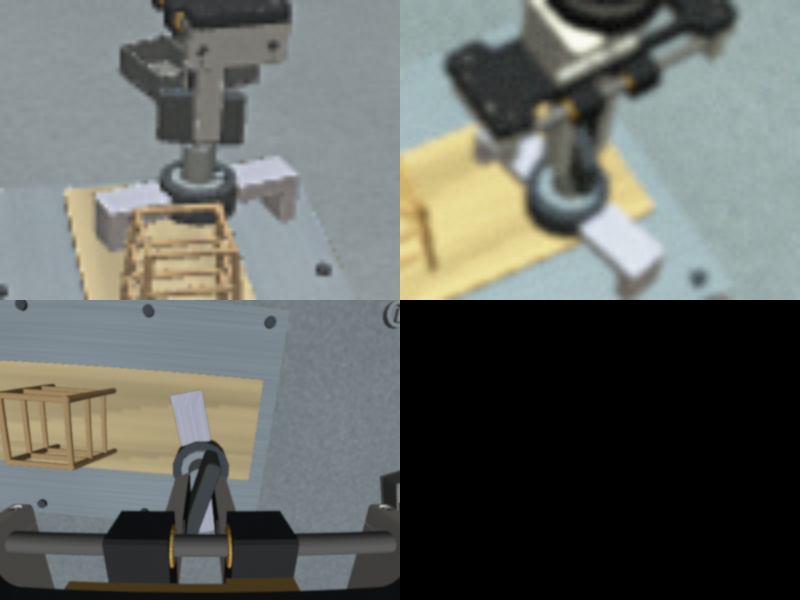

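```bash
cat >> look.py <<'E'
W=np.load('wrist_last.npy')[180:290,244:276]; z=W[...,2]; m=(z>115)&(z<156)&(np.hypot(W[...,0]-586,W[...,1]-101)<36)
h,e=np.histogram(z[m],bins=np.arange(115,157,2)); print('wrist z hist',dict(zip(e[:-1].tolist(),h.tolist())))
S=np.load('side_last.npy').reshape(-1,3);S=S[(np.hypot(S[:,0]-586,S[:,1]-101)<34)&(S[:,2]>80)&(S[:,2]<160)]
r=np.hypot(S[:,0]-586,S[:,1]-101); T=S[r>18]; print('side low wing z',np.sort(T[:,2])[:12].round(0))
E
python3 -m inch '{"grip":[-0.62,-0.62,-0.62,-0.62],"travel":[[0,0,0],[0,0,0],[0,0,0],[0,0,0]],"turn":[[0,0,8],[0,0,16],[0,0,24],[0,0,24]]}' 10
python3 look.py 5
```

```text
clock: 6.05
eef_pos: [585.9, 101.0, 110.0]
eef_rot: [3.141, -0.001, -2.631]
wrist_force: [-0.8, 0.6, -0.6]
finger_gap: 17.9
6.05 [585.9 101.  110. ] -150.8 q6 -113.0 17.9 [-0.8  0.6 -0.6] [ 0.09  0.02 -0.06]
wrist [([238.0, 190.3, 283.3, 300.6], 0.63)]
side [([212.4, 176.7, 334.9, 285.2], 0.64), ([259.2, 153.8, 281.6, 175.0], 0.55)]
scene [([297.7, 206.5, 310.3, 220.4], 0.62)]
wrist z hist {115: 35, 117: 24, 119: 34, 121: 35, 123: 30, 125: 35, 127: 27, 129: 35, 131: 40, 133: 45, 135: 31, 137: 37, 139: 45, 141: 45, 143: 57, 145: 166, 147: 670, 149: 733, 151: 16, 153: 18}
side low wing z [ 81.  93. 108. 108. 110. 110. 111. 111. 112. 113. 113. 113.]
```

View pics/c5.png

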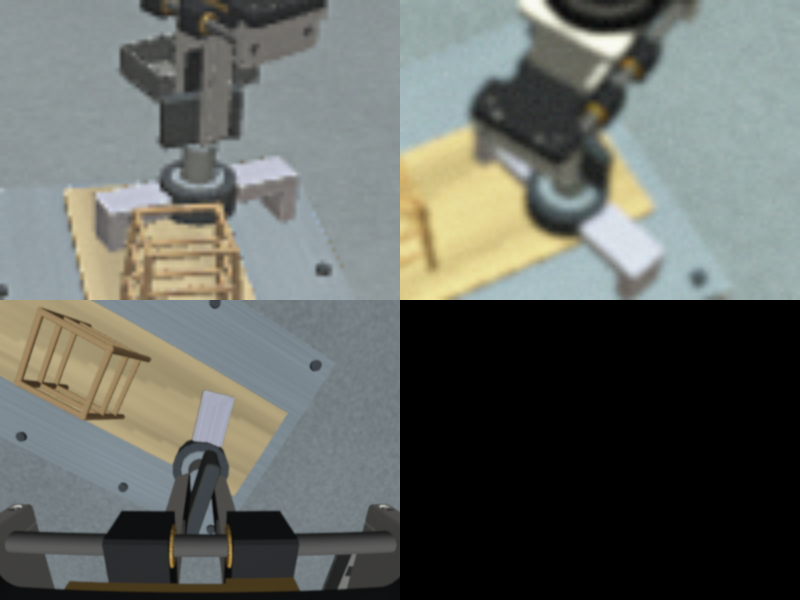

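Wing top is still at 149–150, so no drop yet. The wing lags the fingers by about 16°. I'll continue.

```bash

python3 -m inch '{"grip":[-0.62,-0.62,-0.62,-0.62],"travel":[[0,0,0],[0,0,0],[0,0,0],[0,0,0]],"turn":[[0,0,8],[0,0,16],[0,0,24],[0,0,24]]}' 10
python3 look.py 6
```

```text
clock: 6.85
eef_pos: [585.9, 101.0, 110.0]
eef_rot: [3.141, -0.0, -2.214]
wrist_force: [0.3, 0.1, -0.0]
finger_gap: 17.8
6.85 [585.9 101.  110. ] -126.9 q6 -136.9 17.8 [ 0.3  0.1 -0. ] [0.01 0.04 0.04]
wrist [([237.4, 192.5, 281.7, 302.0], 0.88)]
side [([261.4, 155.7, 273.2, 175.6], 0.61)]
scene [([297.9, 216.2, 307.1, 219.7], 0.51)]
wrist z hist {115: 31, 117: 32, 119: 33, 121: 30, 123: 31, 125: 30, 127: 38, 129: 38, 131: 40, 133: 48, 135: 48, 137: 78, 139: 254, 141: 1123, 143: 150, 145: 11, 147: 7, 149: 2, 151: 13, 153: 16}
side low wing z [ 82. 101. 102. 102. 103. 104. 105. 106. 106. 106. 106. 106.]
```

View pics/c6.png

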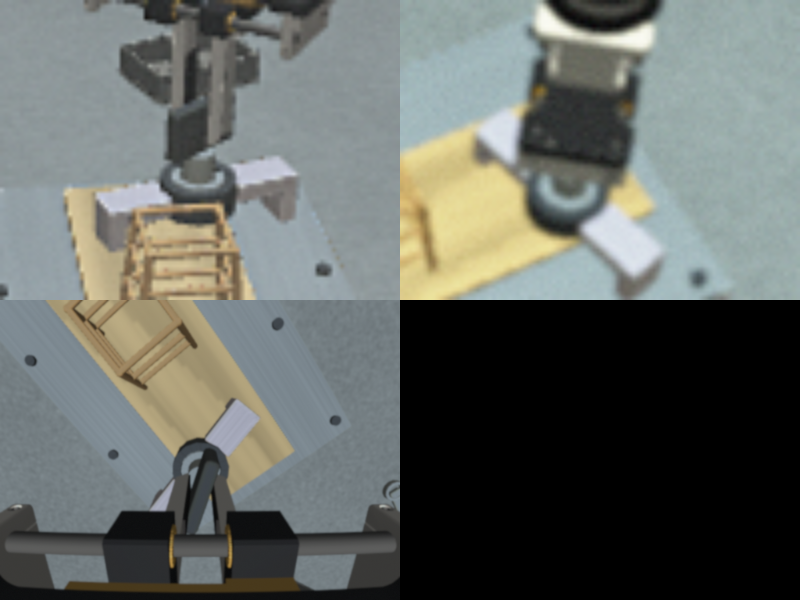

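The wing top has fallen from 149.5 to about 142, so the thread has dropped in. I'll go a few degrees further back for margin and hold.

```bash

python3 -m inch '{"grip":[-0.62,-0.62,-0.62],"travel":[[0,0,0],[0,0,0],[0,0,0]],"turn":[[0,0,6],[0,0,6],[0,0,6]]}' 10
python3 look.py 7 | grep -v side
```

```text
clock: 7.52
eef_pos: [586.0, 100.9, 110.0]
eef_rot: [3.141, -0.0, -2.112]
wrist_force: [0.1, -1.0, 0.2]
finger_gap: 17.6
7.525 [586.  100.9 110. ] -121.0 q6 -142.7 17.6 [ 0.1 -1.   0.2] [ 0.1   0.09 -0.04]
wrist [([235.9, 189.5, 283.6, 299.8], 0.88)]
scene [([299.5, 216.1, 307.1, 218.1], 0.63)]
wrist z hist {115: 35, 117: 29, 119: 33, 121: 29, 123: 31, 125: 38, 127: 32, 129: 37, 131: 43, 133: 50, 135: 46, 137: 81, 139: 259, 141: 1076, 143: 168, 145: 15, 147: 4, 149: 4, 151: 11, 153: 16}
```

```bash

python3 -m inch '{"grip":[-0.7,-0.7,-0.7,-0.7,-0.64,-0.62],"travel":[[0,0,0],[0,0,0],[0,0,0],[0,0,0],[0,0,0],[0,0,0]],"turn":[[0,0,0],[0,0,0],[0,0,0],[0,0,0],[0,0,0],[0,0,0]]}' 10
python3 look.py 8 | grep -v side
```

```text
clock: 8.57
eef_pos: [586.1, 101.0, 110.0]
eef_rot: [-3.141, -0.0, -2.11]
wrist_force: [-0.4, -0.9, -0.5]
finger_gap: 17.7
8.575 [586.1 101.  110. ] -120.9 q6 -142.8 17.7 [-0.4 -0.9 -0.5] [ 0.05  0.11 -0.02]
wrist [([482.5, 254.1, 507.0, 264.3], 0.62)]
scene [([300.2, 216.7, 308.4, 220.1], 0.49)]
wrist z hist {115: 29, 117: 24, 119: 31, 121: 44, 123: 30, 125: 31, 127: 31, 129: 32, 131: 40, 133: 54, 135: 36, 137: 104, 139: 308, 141: 1192, 143: 167, 145: 18, 147: 6, 149: 2, 151: 10, 153: 13}
```

View pics/c8.png

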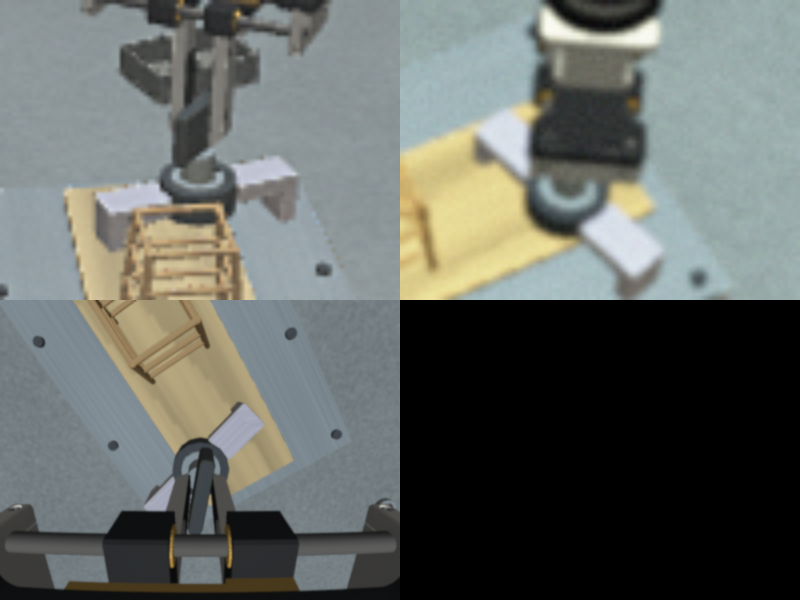

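The drop is confirmed; the wing is now about 26° past it and 8° behind the fingers. Now forward (CW, −z).

```bash

python3 -m inch '{"grip":[-0.62,-0.62,-0.62,-0.62,-0.62,-0.62,-0.62,-0.62,-0.62,-0.62],"travel":[[0,0,0],[0,0,0],[0,0,0],[0,0,0],[0,0,0],[0,0,0],[0,0,0],[0,0,0],[0,0,0],[0,0,0]],"turn":[[0,0,-8],[0,0,-18],[0,0,-28],[0,0,-38],[0,0,-48],[0,0,-58],[0,0,-68],[0,0,-78],[0,0,-88],[0,0,-95]]}' 10
python3 look.py 9 | grep -v side
```

```text
clock: 10.12
eef_pos: [585.8, 101.3, 109.7]
eef_rot: [3.142, -0.001, 2.51]
wrist_force: [0.7, 2.4, -3.0]
finger_gap: 18.0
10.125 [585.8 101.3 109.7] 143.8 q6 -47.6 18.0 [ 0.7  2.4 -3. ] [0.44 0.01 0.06]
wrist [([229.3, 188.6, 275.7, 298.4], 0.82)]
scene [([298.7, 196.7, 309.4, 217.1], 0.43)]
wrist z hist {115: 42, 117: 42, 119: 35, 121: 36, 123: 36, 125: 34, 127: 37, 129: 47, 131: 44, 133: 47, 135: 36, 137: 119, 139: 359, 141: 914, 143: 28, 145: 9, 147: 3, 149: 6, 151: 15, 153: 18}
```

View pics/c9.png

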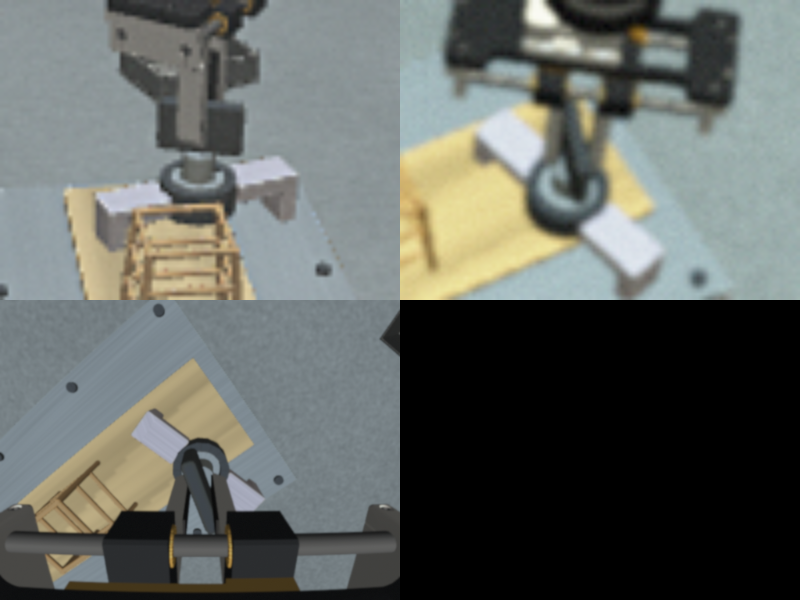

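```bash

python3 -m inch '{"grip":[-0.62,-0.62,-0.62,-0.62,-0.62,-0.62,-0.62,-0.62,-0.62,-0.62],"travel":[[0,0,0],[0,0,0],[0,0,0],[0,0,0],[0,0,-0.1],[0,0,-0.1],[0,0,-0.1],[0,0,-0.2],[0,0,-0.2],[0,0,-0.2]],"turn":[[0,0,-8],[0,0,-18],[0,0,-28],[0,0,-38],[0,0,-48],[0,0,-58],[0,0,-68],[0,0,-78],[0,0,-88],[0,0,-95]]}' 10
python3 look.py 10 | grep -v side
python3 -m inch '{"grip":[-0.62,-0.62,-0.62,-0.62,-0.62,-0.62,-0.62,-0.62,-0.62,-0.62],"travel":[[0,0,0],[0,0,0],[0,0,0],[0,0,0],[0,0,0],[0,0,0],[0,0,0],[0,0,0],[0,0,0],[0,0,0]],"turn":[[0,0,-8],[0,0,-18],[0,0,-28],[0,0,-38],[0,0,-48],[0,0,-58],[0,0,-68],[0,0,-78],[0,0,-85],[0,0,-85]]}' 10
python3 look.py 11 | grep -v side
```

```text
clock: 11.68
eef_pos: [586.2, 101.2, 108.4]
eef_rot: [3.141, -0.001, 0.856]
wrist_force: [-0.4, 2.6, 1.1]
finger_gap: 18.0
11.675 [586.2 101.2 108.4] 49.1 q6 47.2 18.0 [-0.4  2.6  1.1] [0.37 0.22 0.08]
wrist []
scene []
wrist z hist {115: 41, 117: 44, 119: 32, 121: 42, 123: 33, 125: 33, 127: 47, 129: 54, 131: 33, 133: 42, 135: 104, 137: 373, 139: 879, 141: 36, 143: 9, 145: 6, 147: 1, 149: 14, 151: 20, 153: 10}
clock: 13.22
eef_pos: [585.9, 100.9, 107.8]
eef_rot: [3.141, 0.0, -0.619]
wrist_force: [0.3, 2.0, -1.8]
finger_gap: 17.8
13.225 [585.9 100.9 107.8] -35.5 q6 131.7 17.8 [ 0.3  2.  -1.8] [ 0.46  0.13 -0.02]
wrist [([231.8, 186.2, 272.6, 298.7], 0.55)]
scene [([299.5, 197.8, 309.0, 220.9], 0.62)]
wrist z hist {115: 37, 117: 41, 119: 34, 121: 33, 123: 38, 125: 35, 127: 45, 129: 46, 131: 49, 133: 77, 135: 252, 137: 1001, 139: 129, 141: 18, 143: 12, 145: 3, 147: 5, 149: 15, 151: 16, 153: 12}
```

View pics/c11.png

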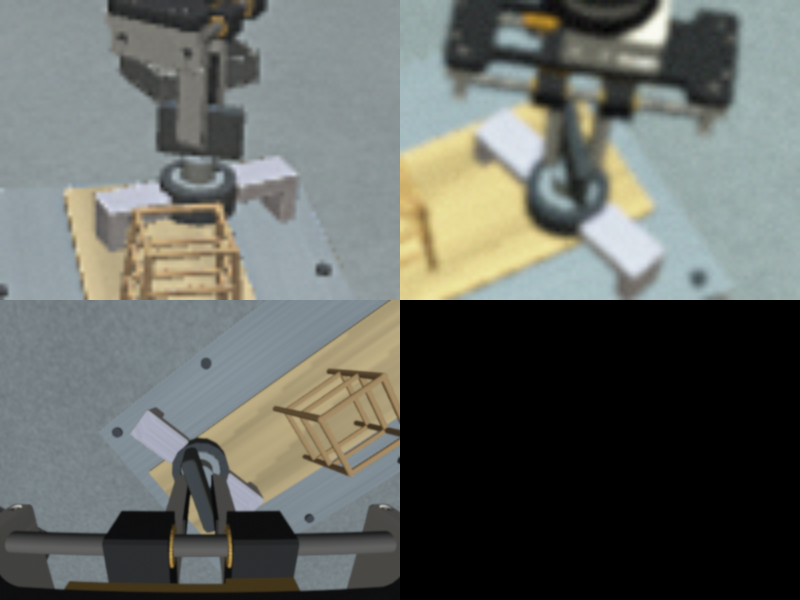

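Wing top is at 138, about 225° past the drop, which matches the 7 mm/turn pitch. I'll release upward, rotate back about 196°, and re-grasp.

```bash

python3 -m inch '{"grip":[-0.3,-0.3,-0.3,-0.3,-0.3,-0.3,-0.3,-0.3,-0.3,-0.3],"travel":[[0,0,0],[0,0,0],[0,0,0],[0,0,2.5],[0,0,5],[0,0,5],[0,0,5],[0,0,5],[0,0,5],[0,0,5]],"turn":[[0,0,2],[0,0,5],[0,0,8],[0,0,8],[0,0,12],[0,0,22],[0,0,32],[0,0,42],[0,0,52],[0,0,58]]}' 10
python3 -m inch '{"grip":[-0.3,-0.3,-0.3,-0.3,-0.3,-0.3,-0.3,-0.3,-0.3,-0.3],"travel":[[0,0,0],[0,0,0],[0,0,0],[0,0,0],[0,0,0],[0,0,0],[0,0,0],[0,0,0],[0,0,0],[0,0,0]],"turn":[[0,0,8],[0,0,18],[0,0,28],[0,0,38],[0,0,48],[0,0,58],[0,0,68],[0,0,78],[0,0,88],[0,0,95]]}' 10
python3 -m inch '{"grip":[0,0,0,0,0,0],"travel":[[0,0,0],[0,0,0],[0,0,0],[0,0,0],[0,0,0],[0,0,0]],"turn":[[0,0,8],[0,0,18],[0,0,28],[0,0,38],[0,0,42],[0,0,42]]}' 10
python3 look.py 12
python3 - <<'E'
from h import *
for n in ['wrist','side','scene']:
  print(n,wing(np.load(n+'_last.npy'),(586,101),126,144))
E
```

```text
clock: 14.78
eef_pos: [586.1, 100.5, 158.2]
eef_rot: [3.141, -0.0, 0.399]
wrist_force: [-1.2, 0.4, 0.2]
finger_gap: 33.0
clock: 16.02
eef_pos: [586.2, 100.2, 158.4]
eef_rot: [3.141, 0.0, 2.063]
wrist_force: [-0.0, 0.1, 1.4]
finger_gap: 32.6
clock: 16.77
eef_pos: [586.2, 100.0, 158.6]
eef_rot: [3.141, 0.001, 2.797]
wrist_force: [0.4, 0.2, 0.4]
finger_gap: 47.0
16.775 [586.2 100.  158.6] 160.3 q6 -64.1 47.0 [0.4 0.2 0.4] [-0.03 -0.01 -0.05]
wrist [([243.4, 171.7, 272.9, 254.9], 0.82)]
side [([257.0, 155.1, 284.4, 178.0], 0.7)]
scene [([300.3, 195.9, 309.4, 219.8], 0.53)]
wrist z hist {115: 0, 117: 2, 119: 0, 121: 1, 123: 1, 125: 1, 127: 4, 129: 2, 131: 14, 133: 62, 135: 236, 137: 783, 139: 82, 141: 0, 143: 0, 145: 0, 147: 0, 149: 0, 151: 0, 153: 0}
side low wing z [ 98.  98.  99. 100. 101. 101. 101. 102. 103. 103. 103. 103.]
wrist {'n': 1193, 'rect': array([584.9, 102.7,  62.7,  12. ]), 'rang': 161.7, 'pca': np.float64(161.7), 'mean': array([582.6, 103.5, 137.3]), 'z98': np.float64(139.3)}
side {'n': 107, 'rect': array([584.9,  97.4,  59.6,  15.2]), 'rang': 167.9, 'pca': np.float64(162.8), 'mean': array([584.7,  96.2, 133.7]), 'z98': np.float64(139.2)}
scene {'n': 100, 'rect': array([589.1, 101.2,  64.8,  12.3]), 'rang': 162.1, 'pca': np.float64(162.2), 'mean': array([590.9,  99.7, 136.4]), 'z98': np.float64(140.5)}
```

View pics/c12.png

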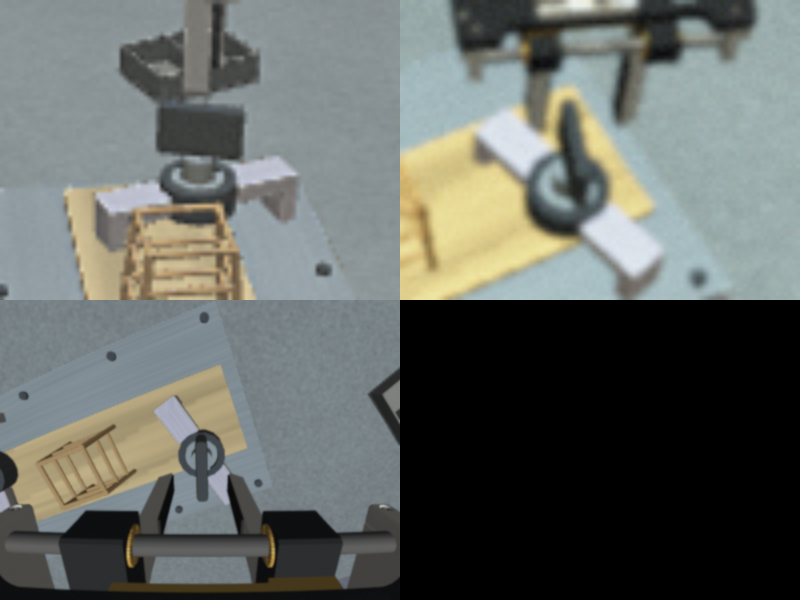

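```bash

python3 -m inch '{"grip":[0,0,0,-0.4,-0.62,-0.62,-0.62,-0.62],"travel":[[0,0.1,-3],[0,0.1,-5.7],[0,0.1,-5.7],[0,0.1,-5.7],[0,0.1,-5.7],[0,0.1,-5.7],[0,0.1,-5.7],[0,0.1,-5.7]],"turn":[[0,0,0],[0,0,0],[0,0,0],[0,0,0],[0,0,0],[0,0,0],[0,0,0],[0,0,0]]}' 10
python3 look.py 13|grep -v side
python3 -m inch '{"grip":[-0.62,-0.62,-0.62,-0.62,-0.62,-0.62,-0.62,-0.62],"travel":[[0,0,0],[0,0,0],[0,0,0],[0,0,0],[0,0,0],[0,0,0],[0,0,0],[0,0,0]],"turn":[[0,0,-8],[0,0,-18],[0,0,-28],[0,0,-38],[0,0,-48],[0,0,-58],[0,0,-68],[0,0,-73]]}' 10
python3 look.py 14 | grep -v side
```

```text
clock: 18.08
eef_pos: [586.2, 101.2, 101.6]
eef_rot: [3.141, 0.001, 2.796]
wrist_force: [1.2, 0.2, 0.8]
finger_gap: 18.2
18.075 [586.2 101.2 101.6] 160.2 q6 -64.0 18.2 [1.2 0.2 0.8] [-0.    0.02  0.06]
wrist [([241.3, 187.2, 273.6, 300.5], 0.81)]
scene [([301.0, 203.8, 307.6, 219.6], 0.41)]
wrist z hist {115: 22, 117: 29, 119: 21, 121: 31, 123: 38, 125: 30, 127: 31, 129: 30, 131: 28, 133: 123, 135: 397, 137: 1200, 139: 83, 141: 5, 143: 14, 145: 17, 147: 11, 149: 3, 151: 9, 153: 14}
clock: 19.38
eef_pos: [586.1, 101.3, 101.0]
eef_rot: [3.141, 0.0, 1.518]
wrist_force: [0.7, 1.3, -3.7]
finger_gap: 18.0
19.375 [586.1 101.3 101. ] 87.0 q6 9.3 18.0 [ 0.7  1.3 -3.7] [ 0.07 -0.21  0.06]
wrist [([231.4, 189.0, 274.7, 302.8], 0.64)]
scene [([296.0, 209.2, 306.8, 218.3], 0.49)]
wrist z hist {115: 38, 117: 34, 119: 39, 121: 52, 123: 39, 125: 47, 127: 38, 129: 47, 131: 44, 133: 158, 135: 636, 137: 592, 139: 2, 141: 7, 143: 18, 145: 14, 147: 5, 149: 4, 151: 14, 153: 15}
```

View pics/c14.png

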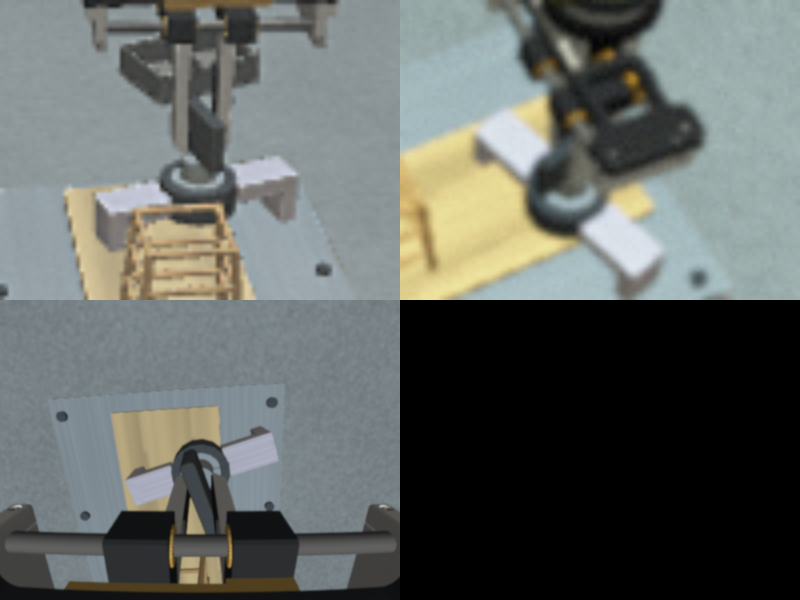

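```bash

python3 -m inch '{"grip":[-0.62,-0.62,-0.62,-0.62,-0.62,-0.62,-0.62,-0.62],"travel":[[0,0,0],[0,0,0],[0,0,0],[0,0,-0.1],[0,0,-0.1],[0,0,-0.1],[0,0,-0.1],[0,0,-0.1]],"turn":[[0,0,-8],[0,0,-18],[0,0,-28],[0,0,-38],[0,0,-48],[0,0,-58],[0,0,-60],[0,0,-60]]}' 10
python3 look.py 15|grep -v side
python3 -m inch '{"grip":[-0.7,-0.75,-0.8,-1,-1,-1,-1,-1],"travel":[[0,0,0],[0,0,0],[0,0,0],[0,0,0],[0,0,0],[0,0,0],[0,0,0],[0,0,0]],"turn":[[0,0,0],[0,0,0],[0,0,0],[0,0,0],[0,0,0],[0,0,0],[0,0,0],[0,0,0]]}' 20
python3 look.py 16
python3 - <<'E'
from h import *
for n in ['wrist','side','scene']:
  print(n,wing(np.load(n+'_last.npy'),(586,101),126,138))
E
```

```text
clock: 20.68
eef_pos: [586.1, 101.2, 100.5]
eef_rot: [3.141, 0.0, 0.48]
wrist_force: [0.1, 0.4, -1.1]
finger_gap: 17.7
20.675 [586.1 101.2 100.5] 27.5 q6 68.8 17.7 [ 0.1  0.4 -1.1] [ 0.03  0.18 -0.02]
wrist [([231.2, 191.5, 275.9, 302.2], 0.71)]
scene [([302.6, 206.6, 315.9, 216.8], 0.69)]
wrist z hist {115: 33, 117: 36, 119: 41, 121: 46, 123: 49, 125: 40, 127: 40, 129: 39, 131: 113, 133: 312, 135: 967, 137: 44, 139: 3, 141: 9, 143: 14, 145: 20, 147: 3, 149: 6, 151: 13, 153: 16}
clock: 21.98
eef_pos: [586.0, 101.2, 100.4]
eef_rot: [3.141, 0.001, 0.478]
wrist_force: [-1.9, -0.9, -4.8]
finger_gap: 11.7
21.975 [586.  101.2 100.4] 27.4 q6 69.0 11.7 [-1.9 -0.9 -4.8] [-0.07  0.5   0.  ]
wrist [([239.9, 189.2, 274.0, 300.9], 0.67)]
side [([260.5, 154.4, 279.9, 178.3], 0.62)]
scene [([303.0, 208.1, 312.9, 218.5], 0.42)]
wrist z hist {115: 33, 117: 29, 119: 38, 121: 30, 123: 36, 125: 38, 127: 41, 129: 44, 131: 167, 133: 531, 135: 1082, 137: 63, 139: 26, 141: 14, 143: 15, 145: 22, 147: 16, 149: 41, 151: 47, 153: 27}
side low wing z [ 94.  96.  96.  96.  98.  98.  99.  99.  99.  99. 100. 100.]
wrist {'n': 2398, 'rect': array([586.4, 105.2,  59.8,  34.3]), 'rang': 8.5, 'pca': np.float64(27.4), 'mean': array([590.4, 104.8, 134.5]), 'z98': np.float64(137.0)}
side {'n': 82, 'rect': array([585.3,  95.8,  57.9,  32.8]), 'rang': 179.1, 'pca': np.float64(17.6), 'mean': array([580. ,  91.9, 132.2]), 'z98': np.float64(137.1)}
scene {'n': 50, 'rect': array([606.3, 110.2,  35.4,  26.2]), 'rang': 121.9, 'pca': np.float64(21.7), 'mean': array([605.2, 108.7, 133. ]), 'z98': np.float64(137.6)}
```

View pics/c16.png

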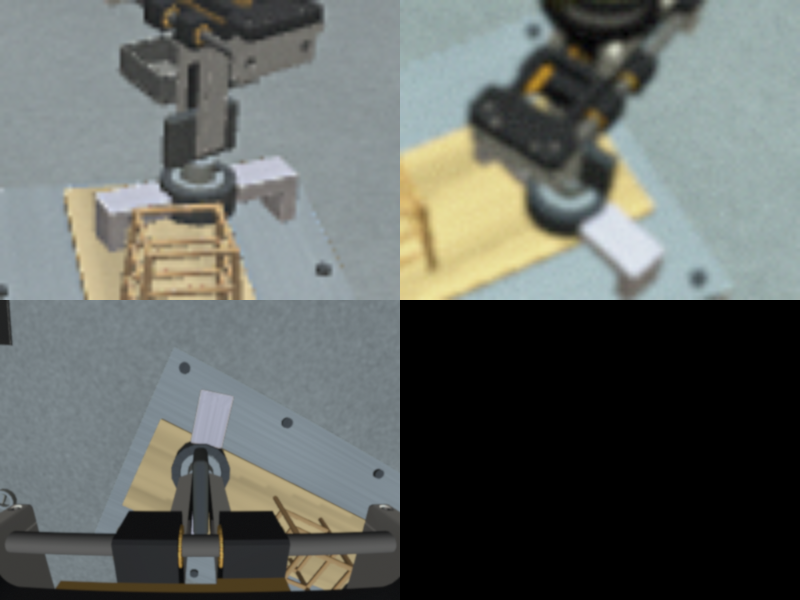

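View pics/scene16.png

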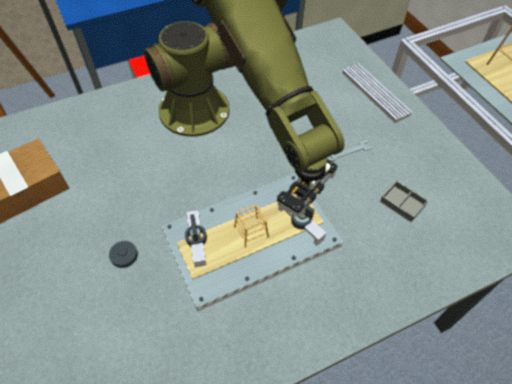

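```bash
python3 - <<'E'
from h import *
s=manip.read_state();print(s['clock'],s['finger_gap'],s['qd'].round(3),s['wrist_force'].round(1))
print(manip.sign_off())
E
```

```text
22.275 11.833486909901236 [ 0.001 -0.001 -0.001  0.001 -0.001 -0.   ] [-2.5 -0.6 -5. ]
the job is handed in; nothing more can be done
None
```

I turned the proud screw back until its thread dropped in, then forward one turn with one re-grasp. It is now gripped on the wing at 20 N, and I handed the job in at 22.3 s.

- **Drop:** turning back with loose fingers, the wing top fell from about 150 to 142 mm. I went a little further back for margin; it had not climbed again.
- **Forward turn:** I estimate the wing stands about 358° ± 12° past the drop. The uncertainty comes from looking only every 24° while turning back.
- **Height:** the wing top is at about 136 mm, roughly 14 mm below its start, which agrees with 7 mm per turn.
- **Grip:** the finger opening is 11.8 mm on the 12 mm wing and the fingers lie along the wing. The arm is at rest and the wrist force is about 6 N.
- **Surroundings:** in the last scene picture the home screw, weight, wrench and tray look unmoved, though I checked them by eye only.

**Checks that disagreed:**
- After the first descent the tool stood about 4 mm to the side of its target; I corrected that before turning.
- The three cameras differed by up to 5 mm on where the screw's axis is. I used their mean, which left play on both sides of the wing.
- The final wing fits from the side and scene cameras (18° and 22°) were disturbed by the fingers. I relied on the wrist camera's 27°.

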